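# Set the yellow air regulator and slide its lock hood over it

## Task

On the air regulator with the yellow knob, turn the knob until its black pointer line is in line with the red mark on its scale, then slide that regulator's red lock hood fully home over the knob and let go. Do not touch the other regulator, the one with the blue knob.

Things in the scene. Friction and masses are not known exactly. Their poses are not given: they have to be found in the camera images.
- yellow_knob (a point): Knob to set: skirt 56 mm across, 8 high, with upright bar grip 46 long, 14 thick, 34 tall; black pointer line on one half of the bar's top. Point: on its vertical turning axis, 61 mm above the bench, 22 above the skirt, 10 below the bar's top. x: along the bar to the pointer end, z: up. Stays where left (0.05 N m friction); end stops 1.4 rad either side of the hood's travel direction.
- yellow_mark (a point): Flat red mark, 10 x 6 mm, fast on the yellow knob's black scale disc (73 mm across, small white ticks), just outside the knob's skirt. Point: its middle, 33 mm from the knob's axis. The pointer must point at it: 0.5 to 1.5 rad clockwise, seen from above, from the start. The regulator is an aluminium block, 235 x 110 mm, 30 high, fixed to the bench.
- yellow_lock_tab (a point): Red upright tab, 10 mm thick along the slide, 36 wide, on the yellow regulator's lock hood: a tunnel 70 long, 83 wide, red walls, clear roof 79 mm above the bench. Point: 103 mm above the bench, 24 above the roof, 8 below the tab's top. x: travel towards the knob, level. Slides 120 mm against 2 N to an end stop with the tab right above the knob's axis, clear of the knob; stays where left.
- blue_regulator: The other regulator, alike but with a blue knob and white line, beside the yellow one on either side; leave it alone. Origin: on the bench below its knob's axis. x: its hood's travel. Its block reaches 170 mm behind and 93 ahead (with fitting), 55 to each side; its red hood is parked at -120 mm, tab's top 111 mm above the bench. A spray can, spanner and steel tray also lie about.

How it is judged:
By the outcome, as a careful person would: the job done as asked, in the order asked, and still so for the second after the job is handed in, with the robot touching nothing.
It also fails if it takes over 45 s, if anything falls off the work surface, if the arm or the gripper's body presses on something with over 40 N, if the wrist force passes 120 N, or if a joint passes its speed limit or range.

## Robot

A 7-joint arm with a two-finger parallel gripper is mounted at the origin on the work surface. World frame = base frame: x ahead of the robot, y to its left, z up, the work surface at z = 0. Lengths are in m, angles in rad, forces in N, time in s.
With the tool pointing down it reaches from about 0.4 to 0.875 m from the base axis. Payload 4.4 kg.
Tool frame: the origin (TCP) lies on the centre line of the jaws, within the pads' length; the fingertips stand 14 mm ahead of it and the grasp point (between the pads) lies 5 mm behind it; z points along the fingers, y is the line along which they close (so a half turn about z gives the same grasp; the last joint's range is limited). The gripper opens to 85 mm and grips with 20 to 120 N. Pads are 22 mm wide; open, the fingers measure 114 mm over their backs; the gripper's body (76 mm by 85 mm) begins 54 mm behind the grasp point. The pads swing forward as they close: fully open they stand 13 mm farther back than shut.
Start: joints at [1.253, 0.628, 0.038, 1.517, -0.027, 0.996, -0.02], TCP at [0.162, -0.63, 0.245] pointing down, gripper open.
Joint ranges: [-3.06, 3.06], [-0.37, 2.12], [-1.25, 1.32], [0.18, 2.47], [-1.1, 4.24], [0.23, 1.98], [-2.94, 2.94]. Speed limits (rad/s): [2.57, 2.57, 3.14, 3.14, 3.14, 3.14, 3.14].

## Interface

Orientations are given as a 3x3 rotation matrix whose columns are the frame's x, y, z axes.
In Python, from cell import * gives the robot as it stands.
- The arm moves only by the tool carry_out, never from a script. Its argument "plan" is a list of rows, each a list of 7 numbers: the shift along the world's x, y, z in mm, then the turn, a rotation vector about the world's x, y, z in degrees, then the finger opening in mm, from 0 to 85.4. In form: [[dx, dy, dz, wx, wy, wz, hand], ...]. A call has exactly 10 rows; each row is the pose to reach, as a shift and turn from the pose commanded when the call began; what a row does not reach only later rows make up. A row lasts 1/12 s, in which the tool goes at most 41.7 mm and 7.16 degrees, less where a joint would pass 70% of its speed; a pose out of reach is approached as far as the arm can. A call with a gripper value outside its range is refused whole. The fingers move at their own pace and stop on an object; "squeeze" is the grip in N (left out, the last holds). Time passes only in rows, so rows that repeat a pose let the fingers close, or fill a call up. It gives the time, the measured TCP pose, the force, the opening and the grip force at its end, in the units of the state.
- state(): the state, without advancing time (a new reading comes with each control period).
- get_image(name): name is "scene" or "top" or "wrist"; returns a dict with "pixels" (400x640x3 uint8, red, green, blue), "fov_y" (degrees; the focal length in pixels is half the picture's height over the tangent of half this angle, whatever the lens; pixels are square), "cx", "cy" (the principal point, pixels), "R" (3x3) and "t" (3): a world point X has camera coordinates R X + t. Camera axes: x right, y down, z forward; pixel columns grow to the right and rows downward; lengths in m; the calibration is good to about 2 mm. The wrist camera is an equidistant fisheye: a pixel r from the principal point sees the ray r / f radians off the axis. A picture is of the moment at which its call begins. There is no depth.
- close_job(): hands the job in; it is judged then, once.
Trained networks look in a picture, given as the dict that the camera call returned (one of the last four; its "shot" number tells which), for a name from the list of things; names that differ only in an ending like _2 or _b are one class to them, and where a whole thing is asked for, a point or a joint stands for the part that bears it (a point fixed in the world has none). Each returns a list of dicts, best first, with "score" (0 to 1); they miss things now and then, are a little off and sometimes report something else, mostly with a low value. They report only what shows in the picture. A call takes as long as a camera call.
- find_in(query, picture): "xy" ([column, row] in pixels, amid what is visible of it).
The state is a dict: "t": time; "joints": joint angles; "dq": joint speeds; "joint_torque": joint torques, N m; "ee_pos": TCP position; "tcp_rot": TCP orientation; "ft_force": force on the tool from outside, world axes, zero at the start; "ft_torque": the same for the moment, N m; "grip_width": finger opening in m; "gripper_force": force on a finger pad.
Only numpy, scipy, OpenCV 4.12 (cv2) and the standard library are available. Lean on these libraries where they do the work, as an engineer would, in place of code of your own. Each camera call takes 0.05 s, during which the arm holds its last target. There are 200 camera calls.

## Working session

There is one attempt and no reset: what is moved stays moved. The work goes in short steps, Python scripts to look and compute and a tool call to move; the robot and the scene stay as the last step left them, time stands still between calls to the robot, and variables do not carry over. Pictures are saved under pics/ and viewed, at most 10 in all, crops included, and the job is handed in when it is done.

Besides the shell and the picture viewer there is one more tool, called after "Call:" as name([rows], argument=value, ...), one row to a line, values as JSON. carry_out: Moves the arm, as the interface text tells. Its arguments: {"type":"object","properties":{"plan":{"type":"array","items":{"type":"array","items":{"type":"number"}}},"squeeze":{"type":"number"}},"required":["plan"]}

```bash
mkdir -p pics; cat > h.py <<'E'
from cell import *
import numpy as np, cv2
def K(p): return 200/np.tan(np.radians(p["fov_y"])/2)
def ray(p,uv):
    d=np.array([uv[0]-p["cx"],uv[1]-p["cy"]],float); f=K(p)
    if p.get("fish"):
        r=np.hypot(*d); a=r/f; v=np.r_[d/max(r,1e-9)*np.sin(a),np.cos(a)]
    else: v=np.r_[d/f,1]
    R=np.array(p["R"]); return -R.T@np.array(p["t"]), R.T@v
def at(p,uv,z):
    o,v=ray(p,uv); return (o+v*(z-o[2])/v[2])
def proj(p,X):
    c=np.array(p["R"])@np.array(X,float)+p["t"]; f=K(p)
    if p.get("fish"):
        r=np.hypot(c[0],c[1]); a=np.arctan2(r,c[2]); return np.array([p["cx"],p["cy"]])+c[:2]/max(r,1e-9)*a*f
    return np.array([p["cx"],p["cy"]])+c[:2]/c[2]*f
def shot(n):
    p=get_image(n); p["fish"]=n=="wrist"; return p
def save(p,fn,s=1): cv2.imwrite("pics/"+fn,cv2.resize(p["pixels"][:,:,::-1].copy(),None,fx=s,fy=s,interpolation=cv2.INTER_CUBIC))
E
python3 - <<'E'
from h import *
Z=dict(yellow_knob=.071,yellow_mark=.031,yellow_lock_tab=.103,blue_regulator=.03)
for n in("top","scene","wrist"):
    p=shot(n); save(p,n+"0.png")
    print(n,-np.array(p["R"]).T@p["t"],p["fov_y"])
    for q in Z:
        for r in find_in(q,p)[:3]: print(q,np.round(r["xy"]),round(r["score"],2),np.round(at(p,r["xy"],Z[q]),3))
s=state();print(s["t"],s["ee_pos"],s["tcp_rot"],s["grip_width"])
E
```

```text
top [ 0.39151106 -0.01965186  0.9335715 ] 48.9274765585765
yellow_knob [390. 176.] 0.86 [ 0.609 -0.17   0.071]
yellow_knob [398. 230.] 0.28 [ 0.5   -0.184  0.071]
yellow_lock_tab [400. 229.] 0.98 [ 0.497 -0.181  0.103]
blue_regulator [194. 221.] 0.67 [0.521 0.231 0.03 ]
blue_regulator [391. 174.] 0.57 [ 0.624 -0.18   0.03 ]
scene [ 0.90234409 -0.18595934  0.63551038] 55.29493683448223
yellow_knob [250. 283.] 0.96 [ 0.639 -0.18   0.071]
yellow_mark [421. 165.] 0.55 [0.525 0.226 0.031]
yellow_lock_tab [218. 215.] 0.94 [ 0.518 -0.188  0.103]
blue_regulator [422. 168.] 0.66 [0.532 0.225 0.03 ]
wrist [ 0.23220848 -0.61160538  0.37355637] 65.70646984690485
0.75 [ 0.16199821 -0.62951506  0.24533332] [[ 9.68469149e-01  2.49133507e-01  5.10933528e-05]
 [ 2.49133508e-01 -9.68469150e-01 -1.87759791e-05]
 [ 4.48046105e-05  3.09130227e-05 -9.99999999e-01]] 0.0852314769878129
```

View pics/top0.png

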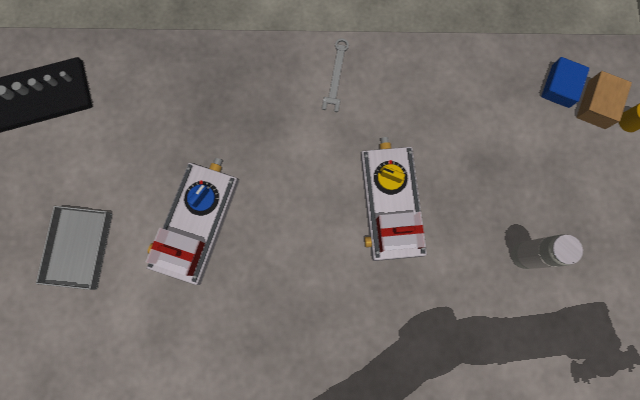

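View pics/scene0.png

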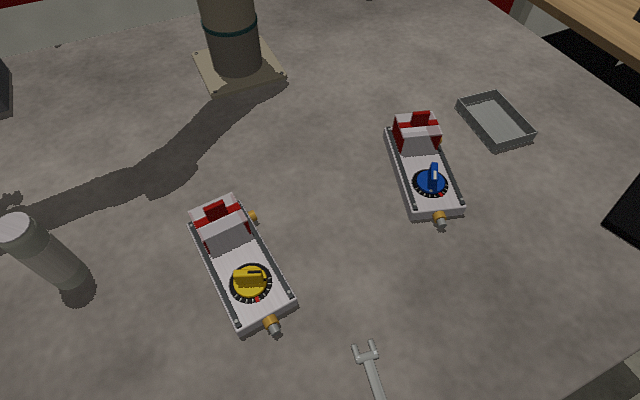

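```bash
python3 - <<'E'
from h import *
p=shot("top"); s=shot("scene")
a=cv2.resize(p["pixels"][130:270,340:440],None,fx=4,fy=4,interpolation=cv2.INTER_CUBIC)
b=cv2.resize(s["pixels"][180:350,180:310],None,fx=3,fy=3,interpolation=cv2.INTER_CUBIC)
h=np.zeros((560,790,3),np.uint8);h[:560,:400]=a;h[:510,400:790]=b
cv2.imwrite("pics/c1.png",h[:,:,::-1])
# can top triangulated
o1,v1=ray(p,(567,249));o2,v2=ray(s,(17,226))
A=np.c_[v1,-v2];t=np.linalg.lstsq(A,o2-o1,rcond=None)[0];print(o1+t[0]*v1,o2+t[1]*v2)
E
```

```text
[ 0.45562241 -0.46212099  0.16608576] [ 0.45564911 -0.45629663  0.16273015]
```

View pics/c1.png

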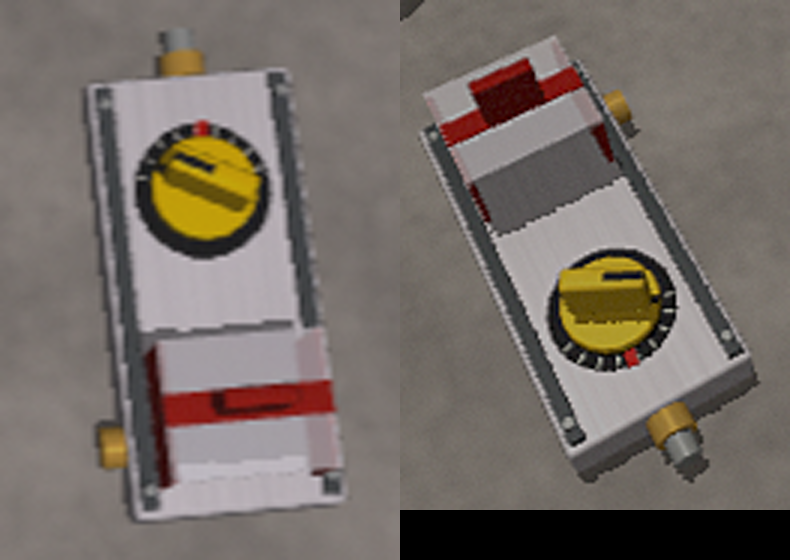

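Call:
carry_out([
  [25, 23, 3, 0, 0, 3, 85],
  [54, 50, 6, 0, 0, 6, 85],
  [83, 77, 9, 0, 0, 9, 85],
  [112, 104, 12, 0, 0, 12, 85],
  [142, 132, 15, 0, 0, 15, 85],
  [171, 159, 15, 0, 0, 19, 85],
  [200, 186, 15, 0, 0, 23, 85],
  [230, 214, 15, 0, 0, 27, 85],
  [260, 242, 15, 0, 0, 31, 85],
  [290, 270, 15, 0, 0, 34, 85],
])

```text
t: 1.68
ee_pos: [0.4531, -0.3581, 0.2606]
tcp_rot: [[0.661, 0.75, 0.0], [0.75, -0.661, -0.0], [0.0, 0.001, -1.0]]
ft_force: [0.2, -1.0, 0.6]
grip_width: 0.085
gripper_force: 0.0
```

Call:
carry_out([
  [25, 24, -8, 0, 0, 3, 85],
  [50, 48, -16, 0, 0, 6, 85],
  [75, 72, -24, 0, 0, 9, 85],
  [100, 97, -34, 0, 0, 11, 85],
  [115, 110, -44, 0, 0, 13, 85],
  [124, 118, -52, 0, 0, 15, 85],
  [128, 123, -60, 0, 0, 15, 85],
  [128, 123, -60, 0, 0, 15, 85],
  [128, 123, -60, 0, 0, 15, 85],
  [128, 123, -60, 0, 0, 15, 85],
])

```text
t: 2.52
ee_pos: [0.5788, -0.2388, 0.2007]
tcp_rot: [[0.45, 0.893, -0.001], [0.893, -0.45, -0.001], [-0.002, 0.0, -1.0]]
ft_force: [0.9, -0.8, -0.6]
grip_width: 0.0849
gripper_force: 0.0
```

```bash
python3 - <<'E'
from h import *
Z=dict(yellow_knob=.071,yellow_mark=.031,yellow_lock_tab=.103)
p=shot("wrist"); save(p,"w1.png",1.25)
np.savez("w1.npz",R=p["R"],t=p["t"],cx=p["cx"],cy=p["cy"],fov_y=p["fov_y"])
for q in Z:
    for r in find_in(q,p)[:3]: print(q,np.round(r["xy"]),round(r["score"],2),np.round(at(p,r["xy"],Z[q]),4))
s=state();print(s["t"],s["ee_pos"],s["joints"],s["ft_force"])
E
```

```text
yellow_knob [331. 108.] 0.74 [ 0.6163 -0.1788  0.071 ]
yellow_mark [217. 181.] 0.36 [ 0.4806 -0.191   0.031 ]
yellow_lock_tab [218. 182.] 0.86 [ 0.5126 -0.188   0.103 ]
2.7167 [ 0.57957586 -0.23775638  0.20099163] [ 0.46646186  0.64703406 -0.20094759  1.63030085  0.15757186  0.87919492
 -0.2612667 ] [ 0.1334544  -0.7861611   0.79126043]
```

View pics/w1.png

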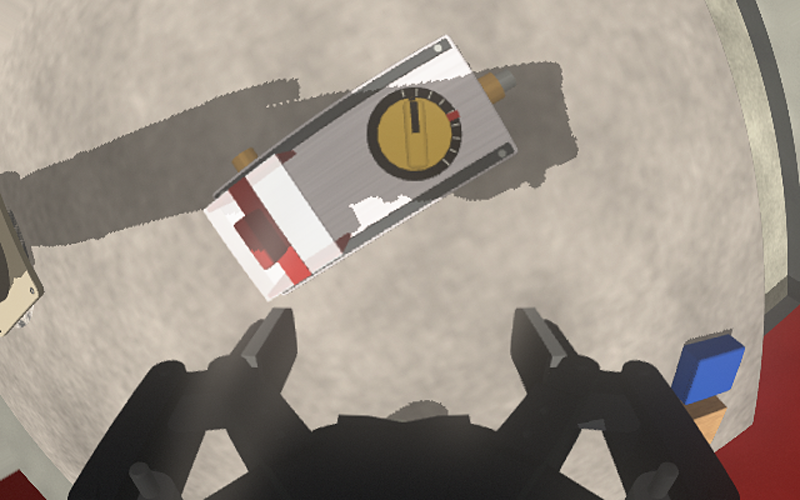

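```bash
cat >> h.py <<'E'
def measure(p,fn,c,half=45,s=8):
    c=np.array(c,int); u0,v0=c-half
    crop=p["pixels"][max(v0,0):v0+2*half,max(u0,0):u0+2*half]; off=np.array([max(u0,0),max(v0,0)])
    hsv=cv2.cvtColor(crop,cv2.COLOR_RGB2HSV).astype(int); H,S,V=hsv[...,0],hsv[...,1],hsv[...,2]
    red=((H<6)|(H>174))&(S>150)&(V>80)
    yel=(H>18)&(H<32)&(S>110); blk=(V<60)&(S<90)
    def cen(m):
        n,l,st,ce=cv2.connectedComponentsWithStats(m.astype(np.uint8)); return [(st[i][4],np.round(ce[i]+off,2)) for i in np.argsort(-st[1:,4])+1][:4]
    print("red",cen(red));print("yel",cen(yel));print("blk",cen(blk))
    cv2.imwrite("pics/"+fn,cv2.resize(crop[:,:,::-1],None,fx=s,fy=s,interpolation=cv2.INTER_CUBIC))
    return off
E
python3 - <<'E'
from h import *
p=shot("wrist"); print(measure(p,"w1c.png",(331,108),36))
E
```

```text
red [(np.int32(3), array([364.33,  91.  ])), (np.int32(1), array([365.,  95.])), (np.int32(1), array([360.,  96.]))]
yel [(np.int32(2566), array([330.85, 109.26]))]
blk [(np.int32(25), array([363.56, 117.  ])), (np.int32(12), array([360.  , 123.75])), (np.int32(5), array([360. , 129.6])), (np.int32(4), array([362.25, 103.25]))]
[295  72]
```

View pics/w1c.png

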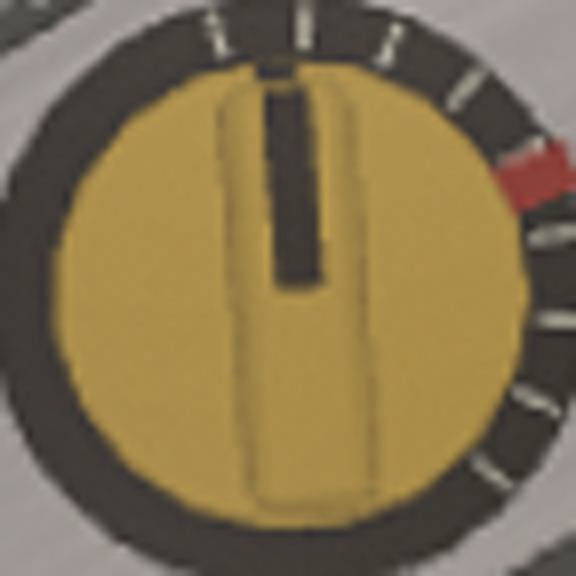

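```bash
python3 - <<'E'
from h import *
p=shot("wrist")
w=lambda u,v,z: at(p,np.array([u-3.5,v-3.5])/8+(295,72),z)
sk=w(291.5,292,.039);b=w(301,290,.071);m=w(540,178,.031)
e1=w(287,75,.071);e2=w(314,510,.071)
l1=w(283,88,.071);l2=w(300,285,.071)
print("skirt",sk,"bar",b,"mark",m, "len",np.linalg.norm(e1-e2))
y=lambda d:np.degrees(np.arctan2(d[1],d[0]))
print("bar yaw",y(e1-e2),y(l1-l2),"mark yaw",y(m-sk),y(m-b),np.linalg.norm((m-sk)[:2]))
c=[at(p,np.array(q)/1.25,.030) for q in((447,36),(515,152),(270,298),(206,210))]
print(np.round(c,4),y(c[0]-c[3]),y(c[1]-c[2]))
# camera checks in scene/top
for n,q in(("top",(390.75,177.5)),("top",(390.75,162.25))):
    t=shot(n); print(n,at(t,q,.031))
t=shot("scene")
print("scene mark",at(t,(180+(631-400)/3,180+357/3),.031),"bar",at(t,(180+(605-400)/3,180+278/3),.071))
s=state();print(s["ee_pos"],s["tcp_rot"][0])
E
```

```text
skirt [ 0.61804433 -0.17831957  0.039     ] bar [ 0.61832605 -0.17790433  0.071     ] mark [ 0.6510161  -0.17900857  0.031     ] len 0.04553952007077225
bar yaw 67.06877849173378 68.34323844051737 mark yaw -1.1971280401339925 -1.9346621642182664 0.032978969039611256
[[ 0.6762 -0.1194  0.03  ]
 [ 0.6848 -0.2243  0.03  ]
 [ 0.4447 -0.2441  0.03  ]
 [ 0.4341 -0.1489  0.03  ]] 6.942222665760129 4.725257185594622
top [ 0.61634083 -0.17932147  0.031     ]
top [ 0.64984086 -0.18025386  0.031     ]
scene mark [ 0.65182226 -0.17891606  0.031     ] bar [ 0.62142363 -0.17701442  0.071     ]
[ 0.57991919 -0.23668956  0.20050649] [4.47621999e-01 8.94222841e-01 2.39812948e-04]
```

Call:
carry_out([
  [10, 16, -20, 0, 0, 1, 60],
  [20, 32, -40, 0, 0, 2, 60],
  [30, 46, -60, 0, 0, 3, 60],
  [38, 58, -75, 0, 0, 4, 60],
  [38, 58.5, -85, 0, 0, 4, 60],
  [38, 58.5, -100, 0, 0, 4, 60],
  [38, 58.5, -115, 0, 0, 4, 60],
  [38, 58.5, -130, 0, 0, 4, 60],
  [38, 58.5, -141, 0, 0, 4, 60],
  [38, 58.5, -141, 0, 0, 4, 60],
])

```text
t: 3.8
ee_pos: [0.616, -0.1786, 0.057]
tcp_rot: [[0.385, 0.923, -0.004], [0.923, -0.385, 0.0], [-0.001, -0.004, -1.0]]
ft_force: [-0.3, 0.6, -0.2]
grip_width: 0.06
gripper_force: 0.0
```

Call:
carry_out([
  [0, 0, 0, 0, 0, 0, 60],
  [0, 0, 0, 0, 0, 0, 30],
  [0, 0, 0, 0, 0, 0, 20],
  [0, 0, 0, 0, 0, 0, 8],
  [0, 0, 0, 0, 0, 0, 8],
  [0, 0, 0, 0, 0, 0, 8],
  [0, 0, 0, 0, 0, 0, 8],
  [0, 0, 0, 0, 0, 0, 8],
  [0, 0, 0, 0, 0, 0, 8],
  [0, 0, 0, 0, 0, 0, 8],
], squeeze=40)

```text
t: 4.63
ee_pos: [0.6185, -0.1782, 0.0602]
tcp_rot: [[0.384, 0.923, 0.001], [0.923, -0.384, -0.0], [0.0, 0.001, -1.0]]
ft_force: [-1.7, 0.3, 6.3]
grip_width: 0.0132
gripper_force: 40.6
```

Call:
carry_out([
  [0, 0, 0, 0, 0, -6, 8],
  [0, 0, 0, 0, 0, -13, 8],
  [0, 0, 0, 0, 0, -20, 8],
  [0, 0, 0, 0, 0, -27, 8],
  [0, 0, 0, 0, 0, -34, 8],
  [0, 0, 0, 0, 0, -41, 8],
  [0, 0, 0, 0, 0, -48, 8],
  [0, 0, 0, 0, 0, -55, 8],
  [0, 0, 0, 0, 0, -62, 8],
  [0, 0, 0, 0, 0, -69, 8],
])

```text
t: 5.47
ee_pos: [0.6188, -0.1787, 0.0602]
tcp_rot: [[0.999, -0.033, 0.002], [-0.033, -0.999, -0.001], [0.002, 0.001, -1.0]]
ft_force: [-1.5, -1.6, 4.7]
grip_width: 0.0131
gripper_force: 40.6
```

Call:
carry_out([
  [0, 0, 0, 0, 0, 0, 8],
  [0, 0, 0, 0, 0, 0, 8],
  [0, 0, 0, 0, 0, 0, 8],
  [0, 0, 0, 0, 0, 0, 8],
  [0, 0, 0, 0, 0, 0, 8],
  [0, 0, 0, 0, 0, 0, 8],
  [0, 0, 0, 0, 0, 0, 8],
  [0, 0, 0, 0, 0, 0, 8],
  [0, 0, 0, 0, 0, 0, 8],
  [0, 0, 0, 0, 0, 0, 8],
])

```text
t: 6.3
ee_pos: [0.6188, -0.1787, 0.0603]
tcp_rot: [[1.0, -0.027, 0.002], [-0.027, -1.0, -0.001], [0.002, 0.001, -1.0]]
ft_force: [-0.2, -1.6, 5.2]
grip_width: 0.0134
gripper_force: 40.7
```

```bash
python3 - <<'E'
from h import *
s=state();print(s["t"],s["ee_pos"],s["tcp_rot"],s["joints"],s["ft_torque"],s["ft_force"])
E
```

```text
6.3 [ 0.61878354 -0.17869111  0.06025724] [[ 9.99629022e-01 -2.71589995e-02  2.05128621e-03]
 [-2.71569485e-02 -9.99630660e-01 -1.02119768e-03]
 [ 2.07826330e-03  9.65112159e-04 -9.99997375e-01]] [ 0.15312444  0.85407887  0.14281079  1.6719129  -0.18323964  0.62641756
 -1.20187683] [-0.21432367  0.08607511 -0.06247427] [-0.15583032 -1.55716912  5.18722646]
```

Call:
carry_out([
  [0, 0, 0, 0, 0, 0, 25],
  [0, 0, 0, 0, 0, 0, 40],
  [0, 0, 0, 0, 0, 0, 50],
  [0, 0, 0, 0, 0, 0, 50],
  [0, 0, 10, 0, 0, 0, 50],
  [0, 0, 30, 0, 0, 0, 50],
  [0, 0, 60, 0, 0, 0, 50],
  [-20, 0, 90, 0, 0, 0, 50],
  [-45, 0, 115, 0, 0, 0, 50],
  [-70, 0, 130, 0, 0, 0, 50],
])

```text
t: 7.13
ee_pos: [0.5486, -0.1784, 0.1926]
tcp_rot: [[1.0, -0.027, 0.005], [-0.027, -1.0, -0.001], [0.005, 0.001, -1.0]]
ft_force: [-0.0, 0.3, 0.2]
grip_width: 0.0497
gripper_force: 0.0
```

Call:
carry_out([
  [0, 0, 0, 0, 0, 0, 50],
  [0, 0, 0, 0, 0, 0, 50],
  [0, 0, 0, 0, 0, 0, 50],
  [0, 0, 0, 0, 0, 0, 50],
  [0, 0, 0, 0, 0, 0, 50],
  [0, 0, 0, 0, 0, 0, 50],
  [0, 0, 0, 0, 0, 0, 50],
  [0, 0, 0, 0, 0, 0, 50],
  [0, 0, 0, 0, 0, 0, 50],
  [0, 0, 0, 0, 0, 0, 50],
])

```text
t: 7.97
ee_pos: [0.548, -0.178, 0.1892]
tcp_rot: [[1.0, -0.027, -0.0], [-0.027, -1.0, -0.0], [-0.0, 0.0, -1.0]]
ft_force: [-0.5, -0.2, -0.2]
grip_width: 0.0501
gripper_force: 0.0
```

```bash
python3 - <<'E'
from h import *
p=shot("wrist"); c=proj(p,(.618,-.178,.05)); print(c)
off=measure(p,"w2c.png",c,36)
full=cv2.resize(p["pixels"],None,fx=.6,fy=.6)
a=cv2.imread("pics/w2c.png"); print(a.shape,off)
o=np.zeros((576,780,3),np.uint8)
o[:a.shape[0],:a.shape[1]]=a
tb=proj(p,(.499,-.190,.103));print("tab",tb)
u,v=(tb-25).astype(int); t=cv2.resize(p["pixels"][v:v+50,u:u+50][:,:,::-1],(200,200),interpolation=cv2.INTER_CUBIC); o[:200,580:780][:t.shape[0]]=t;print(u,v)
cv2.imwrite("pics/w2.png",o)
for r in find_in("yellow_lock_tab",p)[:2]+find_in("yellow_knob",p)[:1]: print(r["xy"],r["score"],at(p,r["xy"],.103))
s=state();print(s["t"],s["ee_pos"])
E
```

```text
[319.96126579 108.44958265]
red []
yel [(np.int32(2797), array([321.18, 109.07]))]
blk [(np.int32(7), array([290.57,  95.14])), (np.int32(5), array([285., 101.])), (np.int32(4), array([289.  ,  89.25])), (np.int32(4), array([283. , 112.5]))]
(576, 576, 3) [283  72]
tab [338.97097489 264.74890452]
313 239
[331.1, 244.7] 0.62 [ 0.51690362 -0.18406209  0.103     ]
[319.1, 106.6] 0.31 [ 0.61979901 -0.17791602  0.103     ]
[317.3, 110.8] 0.78 [ 0.61692798 -0.17660412  0.103     ]
8.1167 [ 0.54796522 -0.17803708  0.18931202]
```

View pics/w2.png

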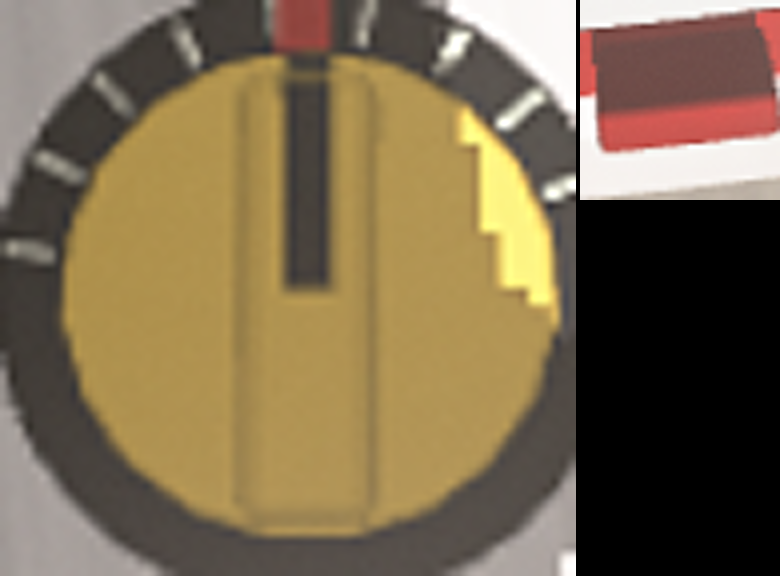

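```bash
python3 - <<'E'
from h import *
p=shot("wrist"); I=p["pixels"].astype(int)
y=lambda d:np.degrees(np.arctan2(d[1],d[0]))
r=I[...,0]-I[...,1]; sub=r[62:84,305:340]
w=np.clip(sub-40,0,None)*(I[62:84,305:340,2]+60>I[62:84,305:340,1]); 
w=w*((I[62:84,305:340,1]-I[62:84,305:340,2])<25)
vv,uu=np.mgrid[62:84,305:340]; m=np.array([(w*uu).sum(),(w*vv).sum()])/w.sum(); print("mark px",m,(w>0).sum(),uu[w>0].min(),uu[w>0].max(),vv[w>0].min(),vv[w>0].max())
M=at(p,m,.031)
g=lambda u,v,z: at(p,np.array([u-3.5,v-3.5])/8+(283,72),z)
# skirt ellipse from yellow mask
h=cv2.cvtColor(p["pixels"],cv2.COLOR_RGB2HSV); k=((h[...,0]>18)&(h[...,0]<32)&(h[...,1]>100)).astype(np.uint8)
k[:60]=0;k[160:]=0;k[:,:270]=0;k[:,370:]=0
c=max(cv2.findContours(k,0,1)[0],key=cv2.contourArea); e=cv2.fitEllipse(cv2.convexHull(c)); print(e)
sk=at(p,e[0],.039); print("skirt",sk,"mark",M,y(M-sk),np.linalg.norm((M-sk)[:2]))
b1,b2=g(307,73,.071),g(306,515,.071);l1,l2=g(307.5,85,.071),g(308.5,288,.071)
print("bar",y(b1-b2),y(l1-l2),(b1+b2)/2, y(M-(b1+b2)/2))
# tab: top face front/back corners (z .111), crop x4 off 313,239
q=lambda u,v:at(p,np.array([u-1.5,v-1.5])/4+(313,239),.111)
T=[q(594,30)if 0 else q(*a) for a in((17,32),(175,17),(192,100),(20,115))]
print(np.round(T,4),np.mean(T,0),np.degrees(np.arctan2(*( (T[0]-T[1])[[0,1]]))))
E
```

```text
mark px [320.4219563   73.06815817] 66 317 323 68 78
((321.1681823730469, 108.34150695800781), (60.83172607421875, 61.9773063659668), 95.93169403076172)
skirt [ 0.61799654 -0.17899617  0.039     ] mark [ 0.65068449 -0.17916825  0.031     ] -0.3016085694332508 0.03268840424660978
bar -1.6968375789808463 -1.2800728413652567 [ 0.61829574 -0.17892052  0.071     ] -0.43821281413834334
[[ 0.5194 -0.1734  0.111 ]
 [ 0.5216 -0.2027  0.111 ]
 [ 0.5038 -0.2062  0.111 ]
 [ 0.5016 -0.1734  0.111 ]] [ 0.51159234 -0.18890895  0.111     ] -4.2107406338616435
```

```bash
python3 - <<'E'
from h import *
p=shot("wrist")
q=lambda u,v:at(p,np.array([u-1.5,v-1.5])/4+(313,239),.111)
T=[q(*a) for a in((19,115),(192,100),(197,135),(25,152))]
d=T[0]-T[1];print(np.round(T,4),np.mean(T,0),np.degrees(np.arctan2(-d[0],d[1])))
t=np.mean(T,0);d=np.array([.618,-.1785])-t[:2];print(np.degrees(np.arctan2(d[1],d[0])),np.linalg.norm(d))
# block edges in top view: dark rails / corners crop x4 off (340,130)
P=shot("top");c=[at(P,np.array(a)/4+(340,130),.03) for a in((88,88),(292,72),(340,500),(135,520))]
y=lambda d:np.degrees(np.arctan2(d[1],d[0]))
print(y(c[0]-c[3]),y(c[1]-c[2]),y(c[0]-c[1])-90)
E
```

```text
[[ 0.5016 -0.1732  0.111 ]
 [ 0.5038 -0.2062  0.111 ]
 [ 0.4959 -0.2074  0.111 ]
 [ 0.4932 -0.174   0.111 ]] [ 0.4986177  -0.19021226  0.111     ] 3.6920447223384354
5.603196513699848 0.11995545520829431
5.129017733885448 4.008811745073464 5.109521507364235
```

Call:
carry_out([
  [-5, -1, 0, 0, 0, 7, 50],
  [-10, -2, 0, 0, 0, 14, 50],
  [-15, -4, 0, 0, 0, 21, 50],
  [-20, -5, 0, 0, 0, 28, 50],
  [-25, -6, 0, 0, 0, 35, 50],
  [-30, -7, 0, 0, 0, 42, 50],
  [-35, -8, 0, 0, 0, 49, 50],
  [-40, -10, 0, 0, 0, 56, 50],
  [-45, -11, 0, 0, 0, 63, 50],
  [-49.4, -12.2, 0, 0, 0, 70, 50],
])

```text
t: 9.1
ee_pos: [0.4982, -0.1904, 0.1894]
tcp_rot: [[0.362, 0.932, 0.0], [0.932, -0.362, -0.0], [-0.0, 0.0, -1.0]]
ft_force: [-0.3, -0.2, -0.5]
grip_width: 0.0498
gripper_force: 0.0
```

Call:
carry_out([
  [0, 0, 0, 0, 0, 7, 50],
  [0, 0, 0, 0, 0, 14, 50],
  [0, 0, 0, 0, 0, 21, 50],
  [0, 0, -5, 0, 0, 27, 50],
  [0, 0, -20, 0, 0, 27, 50],
  [0, 0, -38, 0, 0, 27, 50],
  [0, 0, -55, 0, 0, 27, 50],
  [0, 0, -70, 0, 0, 27, 50],
  [0, 0, -80, 0, 0, 27, 50],
  [0, 0, -85, 0, 0, 27, 50],
])

```text
t: 9.93
ee_pos: [0.4979, -0.1901, 0.1031]
tcp_rot: [[-0.094, 0.996, -0.002], [0.996, 0.094, 0.001], [0.001, -0.002, -1.0]]
ft_force: [-0.2, -0.5, -0.2]
grip_width: 0.0502
gripper_force: 0.0
```

Call:
carry_out([
  [0, 0, 0, 0, 0, 0, 50],
  [0, 0, 0, 0, 0, 0, 50],
  [0, 0, 0, 0, 0, 0, 50],
  [0, 0, 0, 0, 0, 0, 30],
  [0, 0, 0, 0, 0, 0, 20],
  [0, 0, 0, 0, 0, 0, 5],
  [0, 0, 0, 0, 0, 0, 5],
  [0, 0, 0, 0, 0, 0, 5],
  [0, 0, 0, 0, 0, 0, 5],
  [0, 0, 0, 0, 0, 0, 5],
], squeeze=30)

```text
t: 10.77
ee_pos: [0.4988, -0.1903, 0.1048]
tcp_rot: [[-0.094, 0.996, 0.001], [0.996, 0.094, -0.0], [-0.0, 0.001, -1.0]]
ft_force: [-0.5, 0.6, 5.7]
grip_width: 0.0091
gripper_force: 32.1
```

Call:
carry_out([
  [6, 0.6, 0, 0, 0, 0, 5],
  [18, 1.7, 0, 0, 0, 0, 5],
  [30, 2.9, 0, 0, 0, 0, 5],
  [43, 4.1, 0, 0, 0, 0, 5],
  [56, 5.4, 0, 0, 0, 0, 5],
  [69, 6.6, 0, 0, 0, 0, 5],
  [82, 7.9, 0, 0, 0, 0, 5],
  [95, 9.1, 0, 0, 0, 0, 5],
  [105, 10.1, 0, 0, 0, 0, 5],
  [112, 10.8, 0, 0, 0, 0, 5],
])

```text
t: 11.6
ee_pos: [0.6112, -0.1797, 0.1048]
tcp_rot: [[-0.095, 0.996, 0.0], [0.996, 0.095, -0.001], [-0.001, -0.0, -1.0]]
ft_force: [-2.4, -0.3, 7.4]
grip_width: 0.0095
gripper_force: 32.3
```

Call:
carry_out([
  [2, 0.2, 0, 0, 0, 0, 5],
  [4, 0.4, 0, 0, 0, 0, 5],
  [6, 0.6, 0, 0, 0, 0, 5],
  [7, 0.7, 0, 0, 0, 0, 5],
  [8, 0.8, 0, 0, 0, 0, 5],
  [9, 0.8, 0, 0, 0, 0, 5],
  [9, 0.8, 0, 0, 0, 0, 5],
  [9, 0.8, 0, 0, 0, 0, 5],
  [9, 0.8, 0, 0, 0, 0, 5],
  [9, 0.8, 0, 0, 0, 0, 5],
])

```text
t: 12.43
ee_pos: [0.6184, -0.179, 0.1049]
tcp_rot: [[-0.094, 0.996, -0.002], [0.996, 0.094, -0.001], [-0.0, -0.002, -1.0]]
ft_force: [-3.5, -0.4, 7.1]
grip_width: 0.0092
gripper_force: 32.4
```

Call:
carry_out([
  [0.5, 0, 0, 0, 0, 0, 5],
  [1, 0.1, 0, 0, 0, 0, 5],
  [1.5, 0.1, 0, 0, 0, 0, 5],
  [2, 0.2, 0, 0, 0, 0, 5],
  [2.5, 0.2, 0, 0, 0, 0, 5],
  [3, 0.3, 0, 0, 0, 0, 5],
  [3, 0.3, 0, 0, 0, 0, 5],
  [3, 0.3, 0, 0, 0, 0, 5],
  [3, 0.3, 0, 0, 0, 0, 5],
  [3, 0.3, 0, 0, 0, 0, 5],
])

```text
t: 13.27
ee_pos: [0.6186, -0.179, 0.1048]
tcp_rot: [[-0.094, 0.996, -0.008], [0.996, 0.094, -0.001], [-0.0, -0.008, -1.0]]
ft_force: [-10.0, 0.2, 14.0]
grip_width: 0.0096
gripper_force: 33.2
```

Call:
carry_out([
  [0, 0, 0, 0, 0, 0, 20],
  [0, 0, 0, 0, 0, 0, 35],
  [0, 0, 0, 0, 0, 0, 45],
  [0, 0, 0, 0, 0, 0, 45],
  [0, 0, 8, 0, 0, 0, 45],
  [0, 0, 25, 0, 0, 0, 45],
  [0, 0, 50, 0, 0, 0, 45],
  [0, 0, 80, 0, 0, 0, 45],
  [-40, 0, 110, 0, 0, 0, 45],
  [-80, 0, 120, 0, 0, 0, 45],
])

```text
t: 14.1
ee_pos: [0.5531, -0.1776, 0.2254]
tcp_rot: [[-0.096, 0.995, 0.008], [0.995, 0.096, -0.001], [-0.001, 0.008, -1.0]]
ft_force: [0.2, -0.2, 1.3]
grip_width: 0.0451
gripper_force: 0.0
```

Call:
carry_out([
  [-30, -30, 0, 0, 0, 0, 45],
  [-60, -60, 0, 0, 0, 0, 45],
  [-80, -80, 0, 0, 0, 0, 45],
  [-90, -100, 0, 0, 0, 0, 45],
  [-90, -110, 0, 0, 0, 0, 45],
  [-90, -110, 0, 0, 0, 0, 45],
  [-90, -110, 0, 0, 0, 0, 45],
  [-90, -110, 0, 0, 0, 0, 45],
  [-90, -110, 0, 0, 0, 0, 45],
  [-90, -110, 0, 0, 0, 0, 45],
])

```text
t: 14.93
ee_pos: [0.4605, -0.2867, 0.222]
tcp_rot: [[-0.097, 0.995, 0.0], [0.995, 0.097, 0.001], [0.001, 0.0, -1.0]]
ft_force: [0.6, 0.5, 0.6]
grip_width: 0.0448
gripper_force: 0.0
```

```bash
python3 - <<'E'
from h import *
o=np.zeros((600,800,3),np.uint8)
for i,n in enumerate(("top","scene")):
    p=shot(n); c=proj(p,(.60,-.18,.06)).astype(int); h=50 if n=="top" else 65
    o[:400,400*i:400*i+400]=cv2.resize(p["pixels"][c[1]-h:c[1]+h,c[0]-h:c[0]+h],(400,400),interpolation=cv2.INTER_CUBIC)[:,:,::-1]
    for r in find_in("yellow_lock_tab",p)[:2]: print(n,r["xy"],r["score"],at(p,r["xy"],.103))
w=shot("wrist"); o[400:,:320]=cv2.resize(w["pixels"][:,:,::-1],(320,200))
cv2.imwrite("pics/end.png",o); s=state(); print(s["t"],s["ee_pos"],s["ft_force"])
E
```

```text
top [390.9, 168.5] 0.89 [ 0.61654861 -0.16738371  0.103     ]
scene [248.3, 271.5] 0.67 [ 0.63552173 -0.17694013  0.103     ]
scene [254.5, 294.3] 0.65 [ 0.67343072 -0.18062237  0.103     ]
15.1833 [ 0.45975898 -0.2879543   0.22203936] [0.15142895 0.69372056 0.95887733]
```

View pics/end.png

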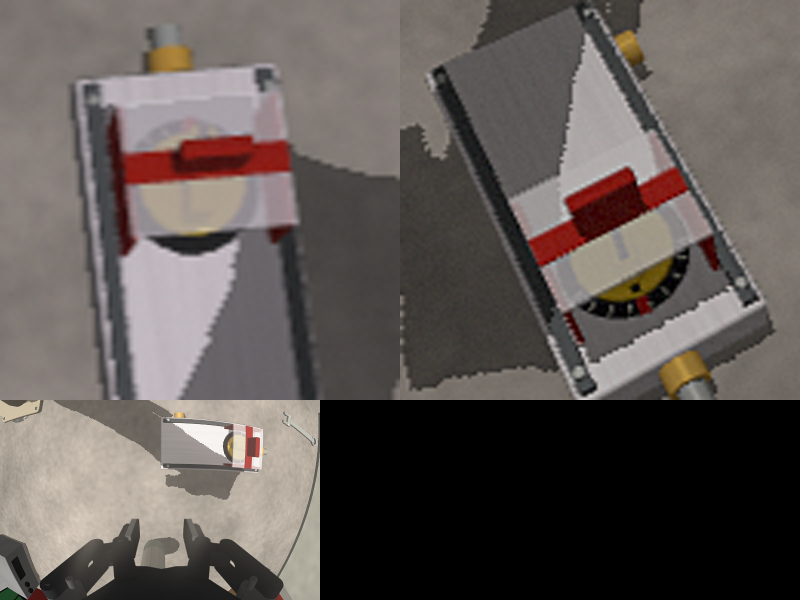

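The final picture shows the hood over the knob. In the scene half, the tab is at about (603,200), above the knob's axis. The pointer, seen through the clear roof, aims at the red mark near (643,305), and the gripper is clear of everything.

```bash
python3 -c "
from cell import *
print(close_job())"
```

```text
the job is handed in; nothing more can be done
None
```

I turned the yellow knob until its pointer was within about 1° of the red mark by camera measurement, slid its lock hood to the end stop and let go, left the blue regulator alone, and handed the job in at about 15 s; the hand-in gave no verdict.

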